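Hold the bottle tray's end wall pressed on for screwing

TASK

Pick up the loose white end wall by its blue grip, bring it to the open end of the aluminium bottle tray, upright, square and centred with its foot down on the blue base plate and its grip facing outward, and press it gently against the tray until the sprung tray's black pointer stands steady in the green band, never running into the red. Only the end wall may push the tray; the program finishes while still holding the wall pressed like this, as a third hand for a colleague who will drive the screws. Leave the amber bottle, the blue-capped jar and the screwdriver where they are.

Things in the scene. Friction and masses are not known exactly. Their poses are not given: they have to be found in the camera images.
- end_wall: Loose end wall, about 220 g, standing upright on the bench: white plate 8 mm thick (x), 150 wide (y), 54 high (z), with a blue grip block in the middle of its outer side, x from -8 to -42 mm, 32 mm wide (y), as high as the plate. Origin: underside, middle of the plain inner face, which goes against the tray. x points out of that face, away from the grip; y along the plate; z up.
- wall_grip (a point): Where to pinch the end wall's blue grip block from above, fingers closing along the wall's y (32 mm): its middle, 25 mm behind the inner face, 34 mm above the underside. Axes as the end wall's.
- fixture: Assembly fixture fixed to the bench: blue base plate 12 mm thick, x -80 to 320 mm, y -120 to 120 mm. Origin: at bench height, below the middle of the tray's open end at rest. x is the pressing direction, from the open end into the tray; z up. The end wall's foot goes on the bare plate before the open end (x below 0).
- tray: Aluminium bottle tray, 200 mm long (x), 150 wide (y), wall tops 54 mm above the base plate, its -x end open; amber bottles 95 mm high fixed in it from x = 74 mm on. Origin: middle of the open end, at the height of the base plate's top; axes as the fixture's, so an end wall in place has this same origin and axes. It slides along fixture x only, 0 (rest) to 50 mm, and springs back.
- pointer (a point): Tip of the black pointer on the tray's -y side, over a scale strip on the base plate. It stands at fixture x = 100 mm at rest and moves along x with the tray. Tray travel: white 0 to 15 mm, green 15 to 30, white 30 to 38, red beyond 38. Springs: 400 N/m, no preload (6 N at 15 mm, 9 N at 22 mm, 12 N at 30 mm).
- amber_bottle: Bystander: small amber glass bottle with a white cap, 60 mm across, 120 mm high, origin under its centre. Leave alone.
- blue_jar: Bystander: whitish translucent jar with a blue lid, 64 mm across, 100 mm high, origin under its centre. Leave alone.
- screwdriver: Bystander: the colleague's screwdriver lying on the bench, about 200 mm long along its x. Leave alone.
Mind the look-alikes: they are no part of the job. What is shaped like the end_wall but purple is not meant.

How it is judged:
By the outcome, as a careful person would: the job done as asked, in the order asked, and still so for the second after the job is handed in, while the arm keeps its last pose, push and grip.
It also fails if it takes over 48 s, if anything falls off the work surface, if the arm or the gripper's body presses on something with over 40 N, if the wrist force passes 120 N, or if a joint passes its speed limit or range.

ROBOT

A 6-joint arm with a two-finger parallel gripper is mounted at the origin on the work surface. World frame = base frame: x ahead of the robot, y to its left, z up, the work surface at z = 0. Lengths are in mm, angles in rad, forces in N, time in s.
With the tool pointing down it reaches from about 350 to 875 mm from the base axis. Payload 4.2 kg.
Tool frame: the origin (TCP) lies at the very end of the fingers, on their centre line; the grasp point (between the pads) lies 19 mm behind it; z points along the fingers, y is the direction in which the jaws open and shut (so a half turn about z gives the same grasp; the last joint's range is limited). The gripper opens to 85 mm and grips with 20 to 120 N. Pads are 22 mm wide; open, the fingers measure 114 mm over their backs; the gripper's body (76 mm by 85 mm) begins 54 mm behind the grasp point. The pads swing forward as they close: fully open they stand 13 mm farther back than shut.
Start: joints at [1.4, 0.385, 0.008, 0, -1.194, -0.259], TCP at [260.397, 568.148, 231.312] pointing down, gripper open.
Joint ranges: [-3.14, 3.14], [-1.21, 2.06], [-1.07, 1.41], [-3.16, 2.05], [-2.99, -0.16], [-3.1, 3.1]. Speed limits (rad/s): [2.79, 2.79, 3.14, 3.14, 3.14, 3.14].

INTERFACE

Orientations are given as a rotation vector (axis times angle).
In Python, from bench import observe, capture, camera_params, finish_job gives the robot as it stands.
- The arm moves only by the shell command python3 -m creep 'ROWS' [FORCE]. ROWS is JSON, a list of rows, each an object with "claw": the gripper's target within -1 to 1 (fully open at 1, half-way at 0, shut at -1); "travel": the shift along the tool's x, y, z in units of 50 cm (1.0 is 50 cm), a list of three; "roll": the turn about the tool's z in units of pi rad (1.0 is pi rad). In form: [{"claw": claw, "travel": [dx, dy, dz], "roll": roll}, ...]. A call has exactly 8 rows; each row is the pose to reach, as a shift and turn from the pose commanded when the call began, along the tool's axes at that moment, turning the shorter way round; what a row does not reach only later rows make up. A row lasts 1/12 s, in which the tool goes at most 41.7 mm and 7.16 degrees, less where a joint would pass 70% of its speed; a pose out of reach is approached as far as the arm can. A call with a number of a shift or a turn outside -1 to 1 is refused whole. A call with a gripper value outside its range is refused whole. The fingers move at their own pace and stop on an object; FORCE is the grip in N (left out, the last holds). Time passes only in rows, so rows that repeat a pose let the fingers close, or fill a call up. It gives the time, the measured TCP pose, the force and the opening at its end, in the units of the state.
- observe(): the state, without advancing time (a new reading comes with each control period).
- capture(name): name is "scene" or "side" or "wrist"; returns (picture, depth): 480x640x3 uint8, red, green, blue; 480x640 float32, mm along the optical axis (not along the pixel's ray), 0 where there is no reading.
- camera_params(name): a dict with "fovy" (degrees; the focal length in pixels is half the picture's height over the tangent of half this angle, whatever the lens; pixels are square), "cx", "cy" (the principal point, pixels), "pose" (4x4, takes a point from camera to world coordinates); the wrist camera has in their place "mount" (4x4, takes a point from camera to tool coordinates, whose origin is the TCP and whose axes are the flange's). Camera axes: x right, y up, looking along -z (the intrinsics and any distortion apply to the point x, -y, -z); pixel columns grow to the right and rows downward; lengths in mm; the calibration is good to about 2 mm. A picture is of the moment at which its call begins: read the wrist's pose just before it. camera_params takes no time and is no camera call.
- finish_job(): hands the job in, once; it reports no verdict.
The state is a dict: "t": time; "joints": joint angles; "joint_velocities": joint speeds; "joint_torque": joint torques, N m; "position": TCP position; "orientation": TCP orientation; "wrist_force": force on the tool from outside, world axes, zero at the start; "ft_torque": the same for the moment, N m; "grip_width": finger opening in mm.
Only numpy, scipy, OpenCV 4.12 (cv2) and the standard library are available. Lean on these libraries where they do the work, as an engineer would, in place of code of your own. Each camera call takes 0.05 s, during which the arm holds its last target. There are 200 camera calls.

## Working session

There is one attempt and no reset: what is moved stays moved. The work goes in short steps, Python scripts to look and compute and a shell command to move; the robot and the scene stay as the last step left them, time stands still between calls to the robot, and variables do not carry over. Pictures are saved under pics/ and viewed, about 8 in all and at most 12, crops included, and the job is handed in when it is done.

```bash
mkdir -p pics; ls; cat > h.py <<'E'
import numpy as np, cv2
from bench import *
from scipy.spatial.transform import Rotation as R
def snap(n,f):
    s=observe(); p,d=capture(n); cv2.imwrite('pics/'+f+'.png',p[:,:,::-1]); np.savez('pics/'+f+'.npz',p=p,d=d,pos=s['position'],ori=s['orientation']); return s,p,d
def cam(n,pos=None,ori=None):
    c=camera_params(n); f=240/np.tan(np.radians(c['fovy'])/2)
    if 'pose' in c: T=np.array(c['pose'])
    else:
        W=np.eye(4); W[:3,:3]=R.from_rotvec(ori).as_matrix(); W[:3,3]=pos; T=W@np.array(c['mount'])
    return f,c['cx'],c['cy'],T
def pt(n,u,v,d,pos=None,ori=None):
    f,cx,cy,T=cam(n,pos,ori); u,v,d=map(np.asarray,(u,v,d))
    P=np.stack([(u-cx)/f*d,-(v-cy)/f*d,-d,np.ones_like(d)],-1); return (P@T.T)[...,:3]
def ray(n,u,v,z,pos=None,ori=None):
    T=cam(n,pos,ori)[3]; a=pt(n,u,v,1.0,pos,ori); o=T[:3,3]; r=a-o; return o+r*(z-o[2])/r[2]
E
python3 - <<'E'
from h import *
for n in('scene','side'):
    snap(n,n+'0'); c=camera_params(n); print(n,{k:v for k,v in c.items()})
print(camera_params('wrist')); print(observe())
E
```

```text
pics
scene {'fovy': 51.33457489266471, 'cx': 322.62278536917836, 'cy': 245.19426045187535, 'pose': array([[-2.89720143e-02, -5.78986608e-01,  8.14822146e-01,
         1.38630710e+03],
       [ 9.99300357e-01, -3.60651416e-02,  9.90462790e-03,
        -3.69883016e+01],
       [ 2.36520292e-02,  8.14539019e-01,  5.79626404e-01,
         6.66783337e+02],
       [ 0.00000000e+00,  0.00000000e+00,  0.00000000e+00,
         1.00000000e+00]])}
side {'fovy': 49.182080759444815, 'cx': 325.2457921923975, 'cy': 245.77485623817918, 'pose': array([[ 8.19783775e-01,  4.36627708e-01, -3.70554728e-01,
         9.84965928e+01],
       [-5.72402943e-01,  6.04863572e-01, -5.53619843e-01,
        -6.31392174e+02],
       [-1.75907067e-02,  6.65955181e-01,  7.45784328e-01,
         8.48484734e+02],
       [ 0.00000000e+00,  0.00000000e+00,  0.00000000e+00,
         1.00000000e+00]])}
{'fovy': 61.05771911918652, 'cx': 311.67577957321464, 'cy': 244.7131164857468, 'mount': array([[-6.55974986e-04,  9.63621136e-01,  2.67271166e-01,
         6.72437773e+01],
       [ 9.99999585e-01,  8.01050024e-04, -4.337692
[... 187 characters left out ...]
1.00000000e+00]])}
{'t': 0.1, 'joints': array([ 1.39960728e+00,  3.85486071e-01,  6.77905710e-03, -3.74293094e-04,
       -1.19401596e+00, -2.58601245e-01]), 'joint_velocities': array([ 0.00055696, -0.00073292,  0.00364983,  0.00178123, -0.00130342,
        0.00025025]), 'joint_torque': array([-1.08444419e-03, -3.93319917e+01,  1.88928813e+01,  4.19802412e+00,
       -2.59875800e-03,  7.87309716e-06]), 'position': array([260.20910526, 567.69521119, 230.34260114]), 'orientation': array([ 3.06739049e+00, -6.69726906e-01, -4.13482245e-04]), 'wrist_force': array([-0.89416372,  0.41456222,  0.39621842]), 'ft_torque': array([-0.01656012,  0.01193049,  0.03065466]), 'grip_width': 85.54183354226979}
```

View pics/scene0.png

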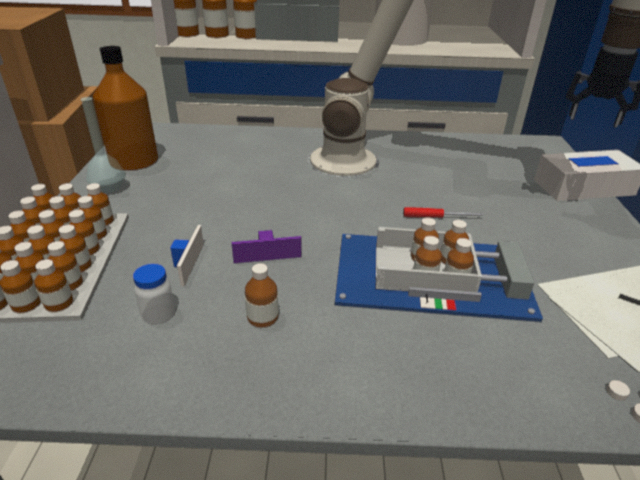

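View pics/side0.png

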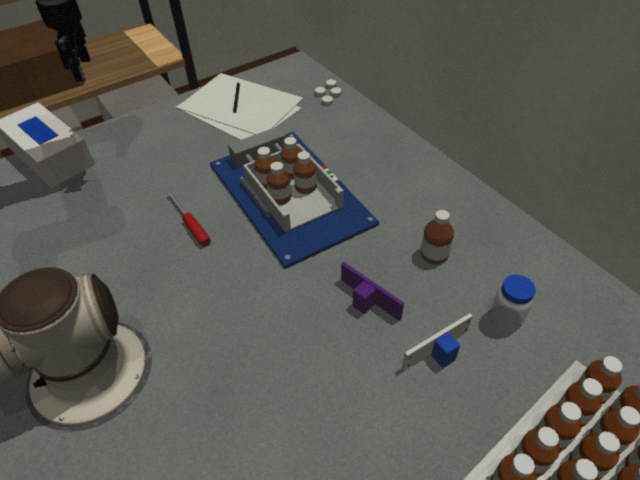

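The white wall is at scene (190,255), with its grip towards the left, and at side (440,345). The fixture is at scene (437,275), with its open end to the left. The amber bottle is at (262,295), the jar at (152,293), the screwdriver at (440,213), and the purple decoy at (267,247).

```bash
python3 - <<'E'
from h import *
C=[]
for n in('scene','side'):
    z=np.load(f'pics/{n}0.npz'); d=z['d']; v,u=np.nonzero(d>0); P=pt(n,u,v,d[v,u]); c=z['p'][v,u].astype(int); C.append((P,c))
    b=P[(P[:,2]<4)&(abs(P[:,1])<250)&(P[:,0]>350)&(P[:,0]<700)]; print(n,'bench z',np.median(b[:,2]) if len(b) else 0)
    hsv=cv2.cvtColor(z['p'],cv2.COLOR_RGB2HSV)[v,u]
    blue=(hsv[:,0]>100)&(hsv[:,0]<125)&(hsv[:,1]>150)&(hsv[:,2]>50)
    def rect(m,t,k=1):
        Q=P[m]; 
        if len(Q)<5: print(t,'few');return
        (c0,s,a)=cv2.minAreaRect(Q[:,:2].astype(np.float32)); print(t,len(Q),'c',np.round(c0,1),'s',np.round(s,1),'a',round(a,1),'z',np.round(np.percentile(Q[:,2],[2,50,98]),1)); print('   box',np.round(cv2.boxPoints((c0,s,a)),0).tolist())
    rect(blue&(P[:,1]>-20)&(P[:,1]<480)&(P[:,2]<25)&(P[:,2]>3)&(P[:,0]>300)&(P[:,0]<900),'plate')
    rect(blue&(P[:,1]<-200)&(P[:,1]>-500)&(P[:,2]>47)&(P[:,2]<62)&(P[:,0]<700)&(P[:,0]>250),'griptop')
    W=(hsv[:,1]<60)&(hsv[:,2]>120)&(P[:,1]<-180)&(P[:,1]>-450)&(P[:,0]<640)&(P[:,0]>300)&(P[:,2]>8)&(P[:,2]<62)
    rect(W,'walltop')
    T=(hsv[:,1]<70)&(P[:,1]>0)&(P[:,1]<300)&(P[:,0]>400)&(P[:,0]<800)&(P[:,2]>58)&(P[:,2]<72)
    rect(T,'traytop')
E
python3 - <<'E'
import cv2,numpy as np
a=cv2.imread('pics/scene0.png');b=cv2.imread('pics/side0.png')
A=cv2.resize(a[205:325,325:545],(770,420)[:2],interpolation=cv2.INTER_CUBIC)   #3.5x
B=cv2.resize(b[300:380,390:490],None,fx=2.2,fy=2.2,interpolation=cv2.INTER_CUBIC)
D=cv2.resize(a[215:295,160:215],None,fx=2.2,fy=2.2,interpolation=cv2.INTER_CUBIC)
o=np.zeros((600,800,3),np.uint8);o[:420,:770]=A;o[424:600,:220]=B;o[424:600,240:361]=D
cv2.imwrite('pics/c1.png',o)
E
```

```text
scene bench z -1.230986593959699
plate 4885 c [548.9 186.4] s [395.1 240.1] a 86.1 z [ 8.4 11.3 13.9]
   box [[416.0, -2.0], [655.0, -19.0], [682.0, 375.0], [443.0, 392.0]]
griptop 146 c [ 537.2 -349.2] s [32.3 29.4] a 2.4 z [47.8 52.9 55.7]
   box [[520.0, -335.0], [522.0, -365.0], [554.0, -363.0], [553.0, -334.0]]
walltop 255 c [ 542.5 -322.6] s [105.5 127.1] a 52.4 z [12.1 52.4 55.3]
   box [[460.0, -326.0], [561.0, -403.0], [625.0, -320.0], [524.0, -242.0]]
traytop 1182 c [546.2 167.1] s [200.4 155.7] a 86.1 z [58.3 64.1 68.5]
   box [[462.0, 73.0], [617.0, 62.0], [631.0, 262.0], [475.0, 272.0]]
side bench z -0.29928513909874255
plate 4300 c [545.1 183.3] s [399.  236.9] a 86.5 z [ 8.1 11.4 14.8]
   box [[415.0, -9.0], [651.0, -23.0], [675.0, 375.0], [439.0, 390.0]]
griptop 319 c [ 535.7 -350.3] s [32.5 31.1] a 87.4 z [48.  53.7 56.6]
   box [[519.0, -366.0], [550.0, -367.0], [552.0, -335.0], [521.0, -333.0]]
walltop 333 c [ 538.4 -328.2] s [  9.3 149.4] a 87.9 z [51.  53.8 56.5]
   box [[464.0, -330.0], [613.0, -336.0], [613.0, -326.0], [464.0, -321.0]]
traytop 743 c [545.7 167.2] s [206.8 152.9] a 86.9 z [58.3 64.3 68.6]
   box [[464.0, 68.0], [617.0, 60.0], [628.0, 266.0], [475.0, 275.0]]
```

View pics/c1.png

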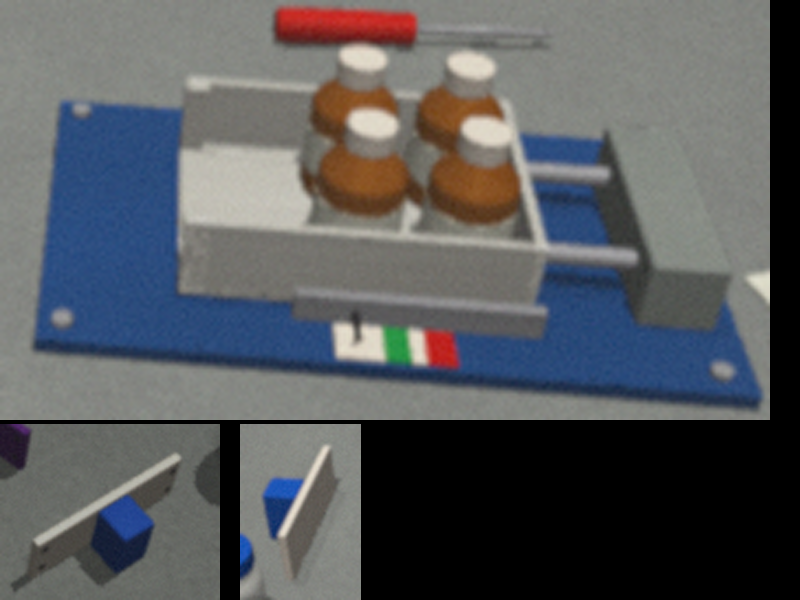

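The crop shows the tray's open end on the left. The pointer is at scene about (426,298), in the first white zone, and the grip block is on the wall's −y side. Both cameras agree on these positions:
- **Fixture:** origin about (539.4, 66), yaw 86.3°.
- **Wall:** origin about (538.4, −324), yaw 87.9°.
- **Grip:** about (537, −349.5), with its top at z 53.5.

Sizes and heights match the data given.

```bash
cat >> h.py <<'E'
def go(x,y,z,yaw):
    "shift/turn in move units from measured pose to world target (yaw of tool x, deg)"
    s=observe(); M=R.from_rotvec(s['orientation']).as_matrix(); d=M.T@(np.array([x,y,z])-s['position'])
    cy=np.degrees(np.arctan2(M[1,0],M[0,0])); r=-((yaw-cy+180)%360-180)/180
    print('t',round(s['t'],2),'pos',np.round(s['position'],1),'yaw',round(cy,2),'tilt',np.round(M[2,:2],4),'F',np.round(s['wrist_force'],1),'w',round(s['grip_width'],1),'| travel',np.round(d/500,4),'roll',round(r,4))
E
python3 - <<'E'
from h import *
z=np.load('pics/scene0.npz');d=z['d']
for t,u,v in [('amber cap',262,272),('jar lid',150,273),('bigbottle',127,120),('bigcap',111,53),('traybottle',68,188),('purple',267,241),('grip',181,243)]:
    w=d[v-2:v+3,u-2:u+3]; print(t,np.round(pt('scene',u,v,float(np.median(w[w>0]))),0))
go(537,-349.5,180,-92.1)
print(R.from_rotvec(observe()['orientation']).as_matrix().round(3))
E
```

```text
amber cap [ 703. -150.  118.]
jar lid [ 694. -354.   99.]
bigbottle [ 112. -588.  150.]
bigcap [  73. -610.  313.]
traybottle [ 411. -627.  106.]
purple [ 512. -167.   51.]
grip [ 535. -346.   53.]
t 0.1 pos [260.2 567.7 230.3] yaw -24.63 tilt [0.0002 0.002 ] F [-0.9  0.4  0.4] w 85.5 | travel [1.2678 1.4365 0.1037] roll 0.3748
[[ 0.909 -0.417 -0.001]
 [-0.417 -0.909 -0.002]
 [ 0.     0.002 -1.   ]]
```

```bash
python3 -m creep '[{"claw":1,"travel":[0.053,0.06,0],"roll":0.03},{"claw":1,"travel":[0.106,0.12,0],"roll":0.06},{"claw":1,"travel":[0.159,0.18,0],"roll":0.09},{"claw":1,"travel":[0.212,0.24,0],"roll":0.12},{"claw":1,"travel":[0.265,0.3,0],"roll":0.15},{"claw":1,"travel":[0.318,0.36,0],"roll":0.18},{"claw":1,"travel":[0.371,0.42,0],"roll":0.21},{"claw":1,"travel":[0.424,0.48,0],"roll":0.24}]' 40; python3 -c "
from h import *
go(537,-349.5,180,-92.1)"
```

```text
t: 0.77
position: [352.9, 259.5, 231.1]
orientation: [2.603, -1.758, -0.0]
wrist_force: [0.0, 0.0, -0.1]
grip_width: 85.5
t 0.77 pos [352.9 259.5 231.1] yaw -68.06 tilt [0.0001 0.0004] F [ 0.   0.  -0.1] w 85.5 | travel [1.2673 0.1136 0.1024] roll 0.1335
```

```bash
python3 -m creep '[{"claw":1,"travel":[0.08,0.007,0],"roll":0.017},{"claw":1,"travel":[0.16,0.014,0],"roll":0.034},{"claw":1,"travel":[0.24,0.021,0],"roll":0.05},{"claw":1,"travel":[0.32,0.028,0],"roll":0.067},{"claw":1,"travel":[0.4,0.035,0],"roll":0.084},{"claw":1,"travel":[0.48,0.042,0],"roll":0.1},{"claw":1,"travel":[0.56,0.049,0],"roll":0.117},{"claw":1,"travel":[0.64,0.056,0],"roll":0.1335}]'; python3 -c "
from h import *
go(537,-349.5,180,-92.1)"
```

```text
t: 1.43
position: [447.8, -47.3, 231.3]
orientation: [-2.182, 2.26, 0.0]
wrist_force: [0.6, 0.7, 0.1]
grip_width: 85.3
t 1.43 pos [447.8 -47.3 231.3] yaw -92.0 tilt [-0.0002 -0.    ] F [0.6 0.7 0.1] w 85.3 | travel [ 0.5978 -0.1994  0.1025] roll 0.0006
```

```bash
python3 -m creep '[{"claw":1,"travel":[0.075,-0.025,0.012],"roll":0},{"claw":1,"travel":[0.15,-0.05,0.025],"roll":0},{"claw":1,"travel":[0.225,-0.075,0.037],"roll":0},{"claw":1,"travel":[0.3,-0.1,0.05],"roll":0},{"claw":1,"travel":[0.375,-0.125,0.062],"roll":0},{"claw":1,"travel":[0.45,-0.15,0.075],"roll":0},{"claw":1,"travel":[0.525,-0.175,0.09],"roll":0},{"claw":1,"travel":[0.598,-0.199,0.102],"roll":0}]'; python3 - <<'E'
from h import *
go(537,-349.5,18,-92.1)
s,p,d=snap('wrist','w1')
v,u=np.nonzero(d>0);P=pt('wrist',u,v,d[v,u],s['position'],s['orientation']);h=cv2.cvtColor(p,cv2.COLOR_RGB2HSV)[v,u]
m=(P[:,2]>46)&(P[:,2]<62)
for t,k in(('blue',(h[:,0]>100)&(h[:,0]<125)&(h[:,1]>150)),('white',(h[:,1]<60)&(h[:,2]>90))):
    Q=P[m&k]; Q=Q[(abs(Q[:,0]-537)<100)&(abs(Q[:,1]+335)<60)]
    if len(Q)>5:
        r=cv2.minAreaRect(Q[:,:2].astype(np.float32));print(t,len(Q),r,np.median(Q[:,2]))
E
```

```text
t: 2.1
position: [537.5, -349.3, 179.0]
orientation: [2.184, -2.257, -0.002]
wrist_force: [1.3, 1.2, 0.5]
grip_width: 85.6
t 2.1 pos [ 537.5 -349.3  179. ] yaw -91.89 tilt [-0.0007  0.0015] F [1.3 1.2 0.5] w 85.6 | travel [0.0007 0.0006 0.322 ] roll 0.0012
blue 2260 ((535.5140380859375, -348.8777160644531), (34.27729415893555, 31.379037857055664), 86.89298248291016) 54.0665721937595
white 2833 ((536.7079467773438, -327.9331359863281), (8.597837448120117, 149.56875610351562), 87.41693878173828) 53.93873358923946
```

View pics/w1.png

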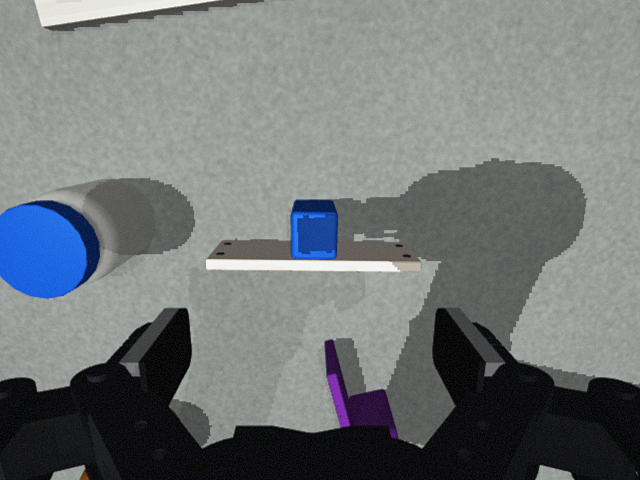

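The wrist view shows the blue grip at pixel (314,230), with the plate edge below it and both fingers clear of everything. It puts the grip at (535.8, −348.9) and the wall yaw at about 87.5°. Next I descend and grip.

```bash
python3 -m creep '[{"claw":1,"travel":[0,0.0026,0.05],"roll":0.003},{"claw":1,"travel":[0,0.0026,0.12],"roll":0.003},{"claw":1,"travel":[0,0.0026,0.19],"roll":0.003},{"claw":1,"travel":[0,0.0026,0.25],"roll":0.003},{"claw":1,"travel":[0,0.0026,0.29],"roll":0.003},{"claw":1,"travel":[0,0.0026,0.315],"roll":0.003},{"claw":1,"travel":[0,0.0026,0.326],"roll":0.003},{"claw":1,"travel":[0,0.0026,0.326],"roll":0.003}]' && python3 -m creep '[{"claw":0,"travel":[0,0,0],"roll":0},{"claw":-1,"travel":[0,0,0],"roll":0},{"claw":-1,"travel":[0,0,0],"roll":0},{"claw":-1,"travel":[0,0,0],"roll":0},{"claw":-1,"travel":[0,0,0],"roll":0},{"claw":-1,"travel":[0,0,0],"roll":0},{"claw":-1,"travel":[0,0,0],"roll":0},{"claw":-1,"travel":[0,0,0],"roll":0}]' 60; python3 -c "
from h import *
go(536,-349,200,-92.5)"
```

```text
t: 2.82
position: [536.0, -347.1, 16.2]
orientation: [2.174, -2.267, -0.003]
wrist_force: [-0.2, 0.2, 0.7]
grip_width: 85.4
t: 3.48
position: [537.2, -347.6, 18.7]
orientation: [-2.175, 2.266, -0.003]
wrist_force: [-0.7, -0.0, 5.0]
grip_width: 31.5
t 3.48 pos [ 537.2 -347.6   18.7] yaw -92.36 tilt [ 0.001  -0.0019] F [-0.7 -0.   5. ] w 31.5 | travel [ 0.0032  0.0017 -0.3627] roll 0.0008
```

Gripped at 31.5 mm. Lifting.

```bash
python3 -m creep '[{"claw":-1,"travel":[0,0,-0.02],"roll":0},{"claw":-1,"travel":[0,0,-0.06],"roll":0},{"claw":-1,"travel":[0,0,-0.12],"roll":0},{"claw":-1,"travel":[0,0,-0.18],"roll":0},{"claw":-1,"travel":[0,0,-0.24],"roll":0},{"claw":-1,"travel":[0,0,-0.3],"roll":0},{"claw":-1,"travel":[0,0,-0.35],"roll":0},{"claw":-1,"travel":[0,0,-0.36],"roll":0}]'; python3 - <<'E'
from h import *
go(537.5,0,200,-93.7)
s,p,d=snap('wrist','w2')
v,u=np.nonzero(d>0);P=pt('wrist',u,v,d[v,u],s['position'],s['orientation']);h=cv2.cvtColor(p,cv2.COLOR_RGB2HSV)[v,u]
M=R.from_rotvec(s['orientation']).as_matrix(); Q=(P-s['position'])@M
k=(h[:,1]<60)&(h[:,2]>90)&(abs(Q[:,1])<110)&(Q[:,0]<0)&(Q[:,0]>-60)&(Q[:,2]>-60)&(Q[:,2]<0)
print(k.sum()); q=Q[k]; r=cv2.minAreaRect(q[:,:2].astype(np.float32)); print(r,np.percentile(q[:,2],[5,50,95]))
A=np.c_[q[:,:2],np.ones(len(q))]; print(np.linalg.lstsq(A,q[:,2],rcond=None)[0])
E
```

```text
t: 4.15
position: [538.1, -348.3, 202.9]
orientation: [-2.173, 2.265, -0.013]
wrist_force: [0.5, -0.0, -0.5]
grip_width: 31.3
t 4.15 pos [ 538.1 -348.3  202.9] yaw -92.37 tilt [ 0.0037 -0.008 ] F [ 0.5 -0.  -0.5] w 31.3 | travel [-0.696   0.0301  0.003 ] roll 0.0074
3589
((-12.287171363830566, 0.328125), (22.934595108032227, 149.4649658203125), 0.11394745856523514) [-36.4572986  -35.30526253  -1.5984841 ]
[ 1.32400332  0.01537532 -6.61850649]
```

View pics/w2.png

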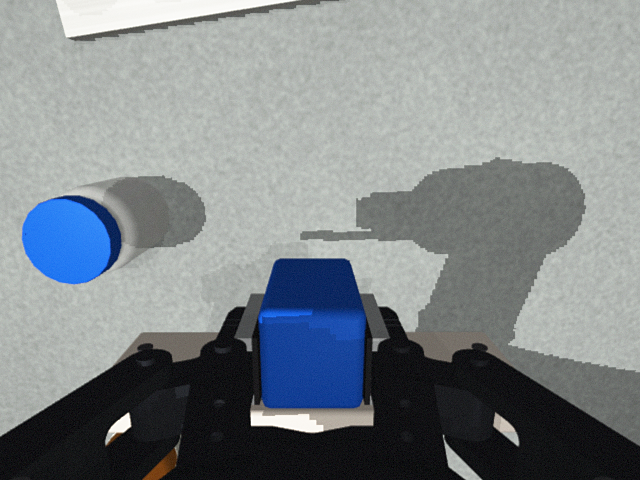

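The wrist view shows the wall held square between the pads, with the grip top at pixel (312,358). Next I check its pitch and how deep it sits.

```bash
python3 - <<'E'
from h import *
z=np.load('pics/w2.npz');p,d,pos,ori=z['p'],z['d'],z['pos'],z['ori']
v,u=np.nonzero(d>0);P=pt('wrist',u,v,d[v,u],pos,ori);h=cv2.cvtColor(p,cv2.COLOR_RGB2HSV)[v,u]
M=R.from_rotvec(ori).as_matrix(); Q=(P-pos)@M
near=(abs(Q[:,1])<80)&(Q[:,2]<40)&(Q[:,2]>-60)&(abs(Q[:,0])<50)
g=Q[near&(h[:,1]<80)&(h[:,2]>70)&(abs(Q[:,1])>25)]
f=g[(g[:,2]>-30)]; print('outer face n',len(f),'z range',np.percentile(f[:,2],[1,99]),'x=a z+b y+c',np.linalg.lstsq(np.c_[f[:,2],f[:,1],np.ones(len(f))],f[:,0],rcond=None)[0])
w=Q[near&(h[:,1]<80)&(h[:,2]>70)&(abs(Q[:,1])<16)]; print('plate top',len(w),w.min(0),w.max(0),np.median(w,0))
b=Q[near&(h[:,0]>100)&(h[:,0]<125)&(h[:,1]>150)]
t=b[(b[:,2]<-25)&(abs(b[:,0])<14)&(abs(b[:,1])<12)]; print('grip top',len(t),np.median(t[:,2]),'z=a x+b y+c',np.linalg.lstsq(np.c_[t[:,:2],np.ones(len(t))],t[:,2],rcond=None)[0])
o=b[(b[:,0]>12)&(b[:,2]>-25)]; print('grip outer',len(o),np.percentile(o[:,2],[1,99]),np.linalg.lstsq(np.c_[o[:,2],np.ones(len(o))],o[:,0],rcond=None)[0],'y',np.percentile(b[:,1],[1,99]))
E
```

```text
outer face n 3428 z range [-8.69536663 17.24452327] x=a z+b y+c [-1.30804689e-01 -1.90393141e-04 -1.47934226e+01]
plate top 2186 [-23.75194172 -15.98763377 -37.19770197] [18.52489753 15.90668204 16.60040517] [-1.78261884e+01  1.75564769e-03 -3.53854828e+01]
grip top 6612 -35.60046675431097 z=a x+b y+c [-1.52869096e-03 -2.23156337e-03 -3.56042655e+01]
grip outer 3179 [-24.75512754  13.73874768] [9.68117960e-04 1.79845435e+01] y [-15.3240246   15.75645335]
```

The wall sits square to the tool, with its underside 18.4 mm past the TCP and its inner face at tool x −24. Carrying it over.

```bash
python3 -m creep '[{"claw":-1,"travel":[-0.02,0.002,0],"roll":0},{"claw":-1,"travel":[-0.06,0.004,0],"roll":0},{"claw":-1,"travel":[-0.11,0.006,0],"roll":0},{"claw":-1,"travel":[-0.165,0.009,0],"roll":0.001},{"claw":-1,"travel":[-0.22,0.012,0],"roll":0.002},{"claw":-1,"travel":[-0.275,0.015,0],"roll":0.003},{"claw":-1,"travel":[-0.33,0.018,0],"roll":0.004},{"claw":-1,"travel":[-0.385,0.021,0],"roll":0.005}]' && python3 -m creep '[{"claw":-1,"travel":[-0.055,0.003,0],"roll":0},{"claw":-1,"travel":[-0.11,0.006,0.01],"roll":0.001},{"claw":-1,"travel":[-0.165,0.009,0.02],"roll":0.002},{"claw":-1,"travel":[-0.22,0.011,0.04],"roll":0.002},{"claw":-1,"travel":[-0.27,0.013,0.06],"roll":0.002},{"claw":-1,"travel":[-0.3,0.0135,0.08],"roll":0.002},{"claw":-1,"travel":[-0.315,0.0135,0.09],"roll":0.002},{"claw":-1,"travel":[-0.315,0.0135,0.09],"roll":0.002}]'; python3 - <<'E'
from h import *
go(535.3,2.1,50,-93.7)
for n in('scene','side','wrist'):
    s,p,d=snap(n,n+'3')
    v,u=np.nonzero(d>0);P=pt(n,u,v,d[v,u],s['position'],s['orientation']);h=cv2.cvtColor(p,cv2.COLOR_RGB2HSV)[v,u]
    b=(h[:,0]>100)&(h[:,0]<125)&(h[:,1]>150)&(P[:,1]>-40)&(P[:,1]<420)&(P[:,2]<20)&(P[:,2]>5)&(P[:,0]>350)&(P[:,0]<750)
    T=(h[:,1]<70)&(P[:,1]>50)&(P[:,1]<300)&(P[:,0]>400)&(P[:,0]<700)&(P[:,2]>60)&(P[:,2]<70)
    for t,m in(('plate',b),('tray',T)):
        if m.sum()>9:
            r=cv2.minAreaRect(P[m][:,:2].astype(np.float32)); print(n,t,m.sum(),np.round(r[0],1),np.round(r[1],1),round(r[2],2),np.median(P[m][:,2]).round(1)); print('  ',cv2.boxPoints(r).round(1).tolist())
E
```

```text
t: 4.87
position: [531.8, -152.4, 194.4]
orientation: [2.154, -2.282, -0.008]
wrist_force: [1.1, -0.1, -2.0]
grip_width: 31.5
t: 5.53
position: [534.0, 4.2, 149.2]
orientation: [2.148, -2.285, -0.006]
wrist_force: [0.8, 0.2, -2.6]
grip_width: 31.3
t 5.53 pos [534.    4.2 149.2] yaw -93.55 tilt [0.0016 0.0066] F [ 0.8  0.2 -2.6] w 31.3 | travel [ 0.0038 -0.0041  0.1984] roll 0.0008
scene plate 4617 [548.7 186.3] [394.1 241.9] 86.41 11.3
   [[415.70001220703125, -2.799999952316284], [657.0999755859375, -18.0], [681.7999877929688, 375.3999938964844], [440.29998779296875, 390.5]]
scene tray 983 [545.3 167.4] [199.8 157.2] 86.47 64.6
   [[460.70001220703125, 72.5999984741211], [617.5999755859375, 62.900001525878906], [629.9000244140625, 262.29998779296875], [473.0, 272.0]]
side plate 3995 [545.1 182.9] [397.6 237.2] 86.29 11.4
   [[413.8999938964844, -7.800000190734863], [650.5999755859375, -23.200000762939453], [676.2999877929688, 373.6000061035156], [439.6000061035156, 388.8999938964844]]
side tray 458 [545.6 166.3] [202.8 151.6] 85.86 64.7
   [[462.70001220703125, 70.69999694824219], [613.9000244140625, 59.70000076293945], [628.5999755859375, 262.0], [477.3999938964844, 273.0]]
wrist plate 29870 [540.   98.6] [223.3 239. ] 86.1 12.2
   [[413.20001220703125, -4.599999904632568], [651.7000122070312, -20.899999618530273], [666.7999877929688, 201.89999389648438], [428.3999938964844, 218.10000610351562]]
```

View pics/wrist3.png

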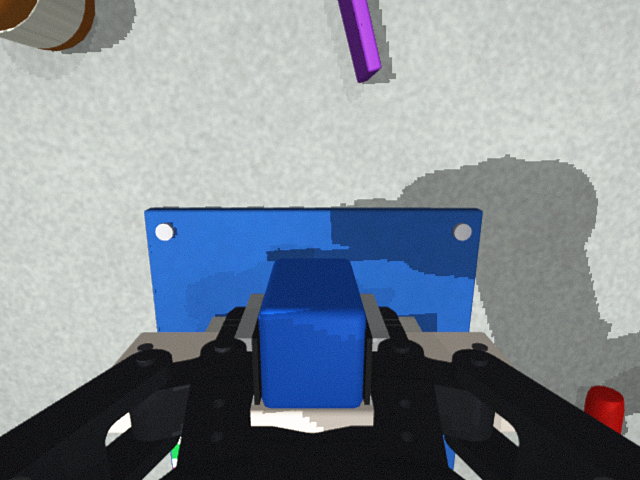

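The wrist view shows the base plate's near edge at row 208 with screws at (164,232) and (462,232). The grip is centred between them. The estimates agree on a fixture origin of about (538.2, 66.8) and a yaw of 86.2°. I'll lower to just above the plate.

```bash
python3 -m creep '[{"claw":-1,"travel":[0.002,0,0.02],"roll":0.0014},{"claw":-1,"travel":[0.002,0,0.06],"roll":0.0014},{"claw":-1,"travel":[0.002,0,0.11],"roll":0.0014},{"claw":-1,"travel":[0.002,0,0.16],"roll":0.0014},{"claw":-1,"travel":[0.002,0,0.2],"roll":0.0014},{"claw":-1,"travel":[0.002,0,0.22],"roll":0.0014},{"claw":-1,"travel":[0.002,0,0.226],"roll":0.0014},{"claw":-1,"travel":[0.002,0,0.226],"roll":0.0014}]' ; python3 - <<'E'
from h import *
go(534,2.9,30.4,-93.8)
s,a,_=snap('scene','scene4'); s,b,_=snap('side','side4')
A=cv2.resize(a[200:325,325:505],None,fx=4.4,fy=4.4,interpolation=cv2.INTER_CUBIC)
B=cv2.resize(b[120:280,200:400],None,fx=3.7,fy=3.7,interpolation=cv2.INTER_CUBIC)
cv2.imwrite('pics/c4a.png',A[:,:,::-1]);cv2.imwrite('pics/c4b.png',B[:,:,::-1])
E
```

```text
t: 6.35
position: [536.2, 1.5, 38.9]
orientation: [2.143, -2.296, -0.0]
wrist_force: [0.2, -0.3, -1.5]
grip_width: 31.0
t 6.35 pos [536.2   1.5  38.9] yaw -93.95 tilt [0.0005 0.0008] F [ 0.2 -0.3 -1.5] w 31.0 | travel [-0.0025  0.0046  0.017 ] roll -0.0009
```

View pics/c4a.png

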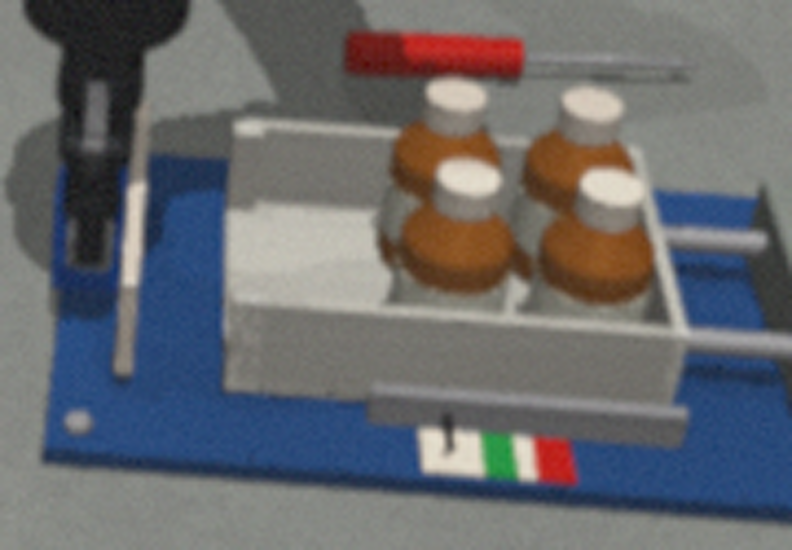

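The scene crop shows the wall at (130,250), upright, hovering over the bare plate and parallel to the open end. The pointer is at (450,435), in the first white zone. I'll measure the wall against the tray with depth from both cameras.

```bash
cat > rel.py <<'E'
from h import *
def rel(files,O=(538.2,66.8),a=86.2,zw=(66,84),xmax=-15):
    a=np.radians(a);F=np.array([[np.cos(a),np.sin(a)],[-np.sin(a),np.cos(a)]])
    for n,f in files:
        z=np.load(f'pics/{f}.npz');p,d=z['p'],z['d'];v,u=np.nonzero(d>0);P=pt(n,u,v,d[v,u]);h=cv2.cvtColor(p,cv2.COLOR_RGB2HSV)[v,u]
        q=np.c_[(P[:,:2]-O)@F.T,P[:,2]]; w=(h[:,1]<90)&(h[:,2]>60)&(abs(q[:,1])<95)
        W=q[w&(q[:,0]>-60)&(q[:,0]<xmax)&(q[:,2]>zw[0]-15)&(q[:,2]<zw[1])&((abs(q[:,1])>30))]
        T=q[w&(q[:,0]>xmax+5)&(q[:,0]<215)&(q[:,2]>60)&(q[:,2]<70)]
        print(n,'wall',len(W),'y',np.percentile(W[:,1],[1,99]).round(1),'ztop',np.percentile(W[:,2],98).round(1))
        for s in(-1,1):
            e=W[(W[:,1]*s>45)&(W[:,2]>np.percentile(W[:,2],98)-6)]; print('   end',s,'x',np.percentile(e[:,0],[5,50,95]).round(1) if len(e) else None)
            e=T[(T[:,1]*s>55)]; print('   tray side',s,len(e),'y',np.percentile(e[:,1],[2,50,98]).round(1),'x',np.percentile(e[:,0],[1,99]).round(1))
E
python3 -c "
from rel import *
rel([('scene','scene4'),('side','side4')])
for i in range(6): capture('side'); go(534,2.9,30.4,-93.8)"
```

```text
scene wall 130 y [-79.6  70.4] ztop 75.2
   end -1 x [-49.6 -46.1 -42.5]
   tray side -1 561 y [-77.2 -72.3 -55.6] x [  2.7 199.2]
   end 1 x [-47.6 -45.3 -43. ]
   tray side 1 178 y [58.5 69.5 75.3] x [  0.8 199.3]
side wall 200 y [-77.8  71.1] ztop 76.3
   end -1 x [-48.2 -45.2 -42.6]
   tray side -1 24 y [-76.9 -72.9 -68.7] x [169.5 202. ]
   end 1 x [-50.7 -46.7 -41.9]
   tray side 1 288 y [56.1 70.4 74.4] x [  0.4 198.3]
t 6.5 pos [537.4   2.2  40.7] yaw -93.91 tilt [-0.0008 -0.0029] F [-1.  -0.1 -1.5] w 31.2 | travel [-0.0009  0.0069  0.0205] roll -0.0006
t 6.55 pos [537.3   2.3  40.7] yaw -93.91 tilt [-0.0009 -0.0029] F [ 0.1 -0.3 -1.5] w 31.1 | travel [-0.0008  0.0067  0.0205] roll -0.0006
t 6.6 pos [537.2   2.3  40.6] yaw -93.9 tilt [-0.0009 -0.0027] F [-0.2 -0.5 -2. ] w 31.3 | travel [-0.0007  0.0064  0.0204] roll -0.0006
t 6.65 pos [537.    2.3  40.4] yaw -93.9 tilt [-0.0008 -0.0023] F [-1.3  0.  -2.8] w 31.6 | travel [-0.0008  0.006   0.0201] roll -0.0006
t 6.7 pos [536.8   2.3  40.2] yaw -93.9 tilt [-0.0007 -0.0018] F [ 1.4 -0.8 -1.7] w 31.4 | travel [-0.0008  0.0057  0.0197] roll -0.0006
t 6.75 pos [536.6   2.3  40.1] yaw -93.9 tilt [-0.0005 -0.0014] F [-0.2 -0.  -2.9] w 31.3 | travel [-0.0009  0.0054  0.0193] roll -0.0006
```

View pics/c4b.png

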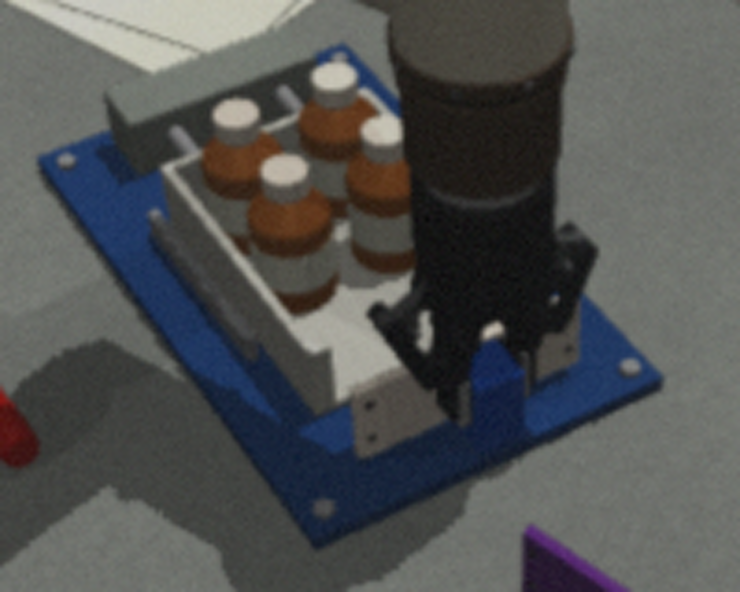

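The side view shows the wall at (465,390), grip outward, facing the open end and slightly towards the tray's −y side. Both cameras put it about 2–3 mm off centre, which matches the pose reading. I'll correct that and lower it.

```bash
python3 -m creep '[{"claw":-1,"travel":[0,0.002,0.004],"roll":-0.0006},{"claw":-1,"travel":[0,0.003,0.008],"roll":-0.0006},{"claw":-1,"travel":[0,0.004,0.012],"roll":-0.0006},{"claw":-1,"travel":[0,0.004,0.012],"roll":-0.0006},{"claw":-1,"travel":[0,0.004,0.012],"roll":-0.0006},{"claw":-1,"travel":[0,0.004,0.012],"roll":-0.0006},{"claw":-1,"travel":[0,0.004,0.012],"roll":-0.0006},{"claw":-1,"travel":[0,0.004,0.012],"roll":-0.0006}]' ; python3 -c "
from rel import *
go(534,2.9,30.4,-93.8)
snap('scene','scene5');snap('side','side5')
for i in range(6): capture('side')
go(534,2.9,30.4,-93.8)
rel([('scene','scene5'),('side','side5')])"
```

```text
t: 7.42
position: [534.3, 2.3, 33.4]
orientation: [-2.147, 2.294, -0.0]
wrist_force: [0.1, 0.9, -2.0]
grip_width: 31.3
t 7.42 pos [534.3   2.3  33.4] yaw -93.8 tilt [-0.     -0.0002] F [ 0.1  0.9 -2. ] w 31.3 | travel [-0.0012  0.0007  0.006 ] roll 0.0
t 7.82 pos [534.3   2.3  33.3] yaw -93.8 tilt [-0.     -0.0001] F [ 0.1  1.4 -1.7] w 31.3 | travel [-0.0013  0.0006  0.0059] roll 0.0
scene wall 115 y [-76.8  71.8] ztop 69.9
   end -1 x [-48.6 -45.5 -41.9]
   tray side -1 563 y [-77.2 -72.7 -56. ] x [  2.7 199.2]
   end 1 x [-47.3 -45.  -42.6]
   tray side 1 186 y [58.5 69.6 75.7] x [  0.7 199.7]
side wall 140 y [-75.8  73.6] ztop 70.4
   end -1 x [-43.8 -43.8 -43.8]
   tray side -1 24 y [-77.1 -72.6 -68.8] x [167.1 200. ]
   end 1 x [-50.5 -46.5 -42.6]
   tray side 1 287 y [56.3 70.5 74.4] x [ -0.5 198.4]
```

```bash
python3 -m creep '[{"claw":-1,"travel":[0,0.001,0.002],"roll":0},{"claw":-1,"travel":[0,0.001,0.004],"roll":0},{"claw":-1,"travel":[0,0.001,0.006],"roll":0},{"claw":-1,"travel":[0,0.001,0.006],"roll":0},{"claw":-1,"travel":[0,0.001,0.006],"roll":0},{"claw":-1,"travel":[0,0.001,0.006],"roll":0},{"claw":-1,"travel":[0,0.001,0.006],"roll":0},{"claw":-1,"travel":[0,0.001,0.006],"roll":0}]' ; python3 -c "
from rel import *
go(534,2.9,30.4,-93.8)
for i in range(4): capture('side')
go(534,2.9,30.4,-93.8)"
```

```text
t: 8.48
position: [533.6, 2.2, 30.6]
orientation: [2.147, -2.294, -0.0]
wrist_force: [-3.3, 0.7, 4.2]
grip_width: 31.4
t 8.48 pos [533.6   2.2  30.6] yaw -93.8 tilt [0.0001 0.0001] F [-3.3  0.7  4.2] w 31.4 | travel [-0.0014 -0.0006  0.0004] roll 0.0
t 8.68 pos [533.6   2.3  30.6] yaw -93.79 tilt [0.0001 0.0001] F [-3.7  0.9  5.4] w 31.4 | travel [-0.0013 -0.0007  0.0004] roll 0.0
```

Foot is down with about 7 N on the plate. Sliding forward to just short of the tray.

```bash
python3 -m creep '[{"claw":-1,"travel":[-0.004,0,0],"roll":0},{"claw":-1,"travel":[-0.014,0,0],"roll":0},{"claw":-1,"travel":[-0.026,0,0],"roll":0},{"claw":-1,"travel":[-0.038,0,0],"roll":0},{"claw":-1,"travel":[-0.05,0,0],"roll":0},{"claw":-1,"travel":[-0.06,0,0],"roll":0},{"claw":-1,"travel":[-0.068,0,0],"roll":0},{"claw":-1,"travel":[-0.07,0,0],"roll":0}]' ; python3 -c "
from rel import *
go(536.6,42.9,30.4,-93.8)
snap('scene','scene6');snap('side','side6')
for i in range(4): capture('side')
go(536.6,42.9,30.4,-93.8)
rel([('scene','scene6'),('side','side6')],xmax=-2)"
```

```text
t: 9.35
position: [536.7, 38.1, 30.6]
orientation: [-2.148, 2.292, -0.001]
wrist_force: [-0.4, -3.7, 5.8]
grip_width: 31.5
t 9.35 pos [536.7  38.1  30.6] yaw -93.72 tilt [ 0.0001 -0.001 ] F [-0.4 -3.7  5.8] w 31.5 | travel [-0.0095  0.0007  0.0005] roll 0.0004
t 9.65 pos [536.7  38.2  30.6] yaw -93.74 tilt [-0.0005 -0.0012] F [-0.1 -1.2  4.7] w 31.3 | travel [-0.0094  0.0007  0.0004] roll 0.0003
scene wall 96 y [-77.8  60.5] ztop 79.1
   end -1 x [-19.7 -19.7 -19.7]
   tray side -1 554 y [-76.9 -72.5 -55.8] x [  4.5 199. ]
   end 1 x None
   tray side 1 171 y [59.5 69.4 75.5] x [  4.5 199.7]
side wall 126 y [-76.1  73.7] ztop 68.2
   end -1 x [-10.8  -7.4  -3.8]
   tray side -1 2 y [-71.4 -70.  -68.6] x [196.7 202.2]
   end 1 x [-14.1 -11.8  -5.1]
   tray side 1 268 y [56.3 70.6 74.4] x [  3.8 200.1]
```

Centred (side: wall −75.8..73.7 against tray about −77..74.4). About 5 mm to contact; starting the press.

```bash
python3 -m creep '[{"claw":-1,"travel":[-0.004,0,0],"roll":0},{"claw":-1,"travel":[-0.008,0,0],"roll":0},{"claw":-1,"travel":[-0.012,0,0],"roll":0},{"claw":-1,"travel":[-0.017,0,0],"roll":0},{"claw":-1,"travel":[-0.022,0,0],"roll":0},{"claw":-1,"travel":[-0.027,0,0],"roll":0},{"claw":-1,"travel":[-0.03,0,0],"roll":0},{"claw":-1,"travel":[-0.03,0,0],"roll":0}]' ; python3 -c "
from rel import *
go(538,64.9,30.4,-93.8)
for i in range(4): capture('side')
go(538,64.9,30.4,-93.8)"
```

```text
t: 10.32
position: [537.4, 52.3, 30.6]
orientation: [2.147, -2.293, 0.001]
wrist_force: [0.6, -5.2, 4.5]
grip_width: 31.6
t 10.32 pos [537.4  52.3  30.6] yaw -93.77 tilt [ 0.0006 -0.0005] F [ 0.6 -5.2  4.5] w 31.6 | travel [-0.0253  0.0004  0.0004] roll 0.0002
t 10.52 pos [537.4  52.3  30.6] yaw -93.77 tilt [ 0.0005 -0.0005] F [ 0.2 -5.6  5.6] w 31.1 | travel [-0.0253  0.0004  0.0004] roll 0.0002
```

```bash
python3 -m creep '[{"claw":-1,"travel":[-0.004,0,0],"roll":0},{"claw":-1,"travel":[-0.008,0,0],"roll":0},{"claw":-1,"travel":[-0.012,0,0],"roll":0},{"claw":-1,"travel":[-0.016,0,0],"roll":0},{"claw":-1,"travel":[-0.02,0,0],"roll":0},{"claw":-1,"travel":[-0.023,0,0],"roll":0},{"claw":-1,"travel":[-0.025,0,0],"roll":0},{"claw":-1,"travel":[-0.025,0,0],"roll":0}]' ; python3 - <<'E'
from rel import *
go(538,64.9,30.4,-93.8)
s,a,_=snap('scene','scene7'); s,b,_=snap('side','side7')
for i in range(6): capture('side')
go(538,64.9,30.4,-93.8)
rel([('scene','scene7'),('side','side7')],xmax=18)
A=cv2.resize(a[200:320,325:505],None,fx=3.0,fy=3.0,interpolation=cv2.INTER_CUBIC)
B=cv2.resize(b[150:280,230:390],None,fx=1.8,fy=1.8,interpolation=cv2.INTER_CUBIC)
C=cv2.resize(a[285:315,405:465],None,fx=8,fy=8,interpolation=cv2.INTER_CUBIC)
o=np.zeros((600,800,3),np.uint8);o[:360,:540]=A;o[364:598,:288]=B;o[360:600,300:780]=C
cv2.imwrite('pics/c7.png',o[:,:,::-1])
E
```

```text
t: 11.18
position: [538.0, 63.6, 30.6]
orientation: [2.146, -2.292, 0.002]
wrist_force: [0.3, -10.2, 4.4]
grip_width: 31.4
t 11.18 pos [538.   63.6  30.6] yaw -93.78 tilt [0.0019 0.0001] F [  0.3 -10.2   4.4] w 31.4 | travel [-0.0026  0.0003  0.0004] roll 0.0001
t 11.58 pos [538.1  63.6  30.6] yaw -93.78 tilt [0.0017 0.    ] F [  1.3 -10.4   6.3] w 31.5 | travel [-0.0026  0.0003  0.0004] roll 0.0001
scene wall 75 y [-77.2  32.8] ztop 67.8
   end -1 x [13.2 15.3 17.3]
   tray side -1 526 y [-77.1 -72.6 -56. ] x [ 25.  214.2]
   end 1 x None
   tray side 1 165 y [59.9 69.7 75.9] x [ 24.6 164.6]
side wall 113 y [-75.2  73.5] ztop 68.0
   end -1 x NoneTraceback (most recent call last):
  File "<stdin>", line 6, in <module>
  File "rel.py", line 12, in rel
    e=T[(T[:,1]*s>55)]; print('   tray side',s,len(e),'y',np.percentile(e[:,1],[2,50,98]).round(1),'x',np.percentile(e[:,0],[1,99]).round(1))
                                                          ~~~~~~~~~~~~~^^^^^^^^^^^^^^^^^^
    return _quantile_unchecked(
        a, q, axis, out, overwrite_input, method, keepdims, weights)
    return _ureduce(a,
                    func=_quantile_ureduce_func,
    ...<5 lines>...
                    overwrite_input=overwrite_input,
                    method=method)
    r = func(a, **kwargs)
    result = _quantile(arr,
                       quantiles=q,
    ...<2 lines>...
                       out=out,
                       weights=wgt)
    slices_having_nans = np.isnan(arr[-1, ...])
                                  ~~~^^^^^^^^^
IndexError: index -1 is out of bounds for axis 0 with size 0
```

```bash
python3 - <<'E'
from h import *
a=np.load('pics/scene7.npz')['p'];b=np.load('pics/side7.npz')['p']
A=cv2.resize(a[200:320,325:505],None,fx=3.0,fy=3.0,interpolation=cv2.INTER_CUBIC)
B=cv2.resize(b[150:280,230:390],None,fx=1.8,fy=1.8,interpolation=cv2.INTER_CUBIC)
C=cv2.resize(a[285:315,405:465],None,fx=8,fy=8,interpolation=cv2.INTER_CUBIC)
o=np.zeros((600,800,3),np.uint8);o[:360,:540]=A;o[364:598,:288]=B;o[360:600,300:780]=C
cv2.imwrite('pics/c7.png',o[:,:,::-1])
E
```

```text
(no output)
```

View pics/c7.png

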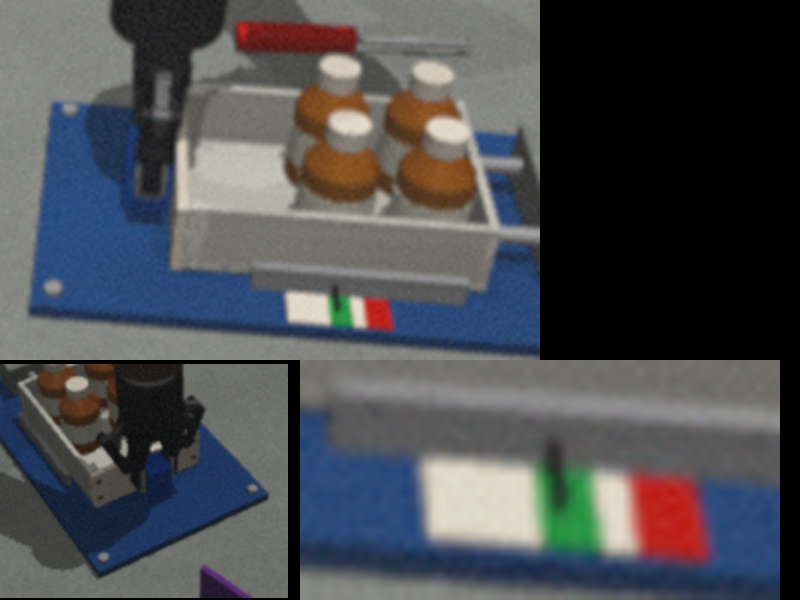

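The pointer tip is at crop (560,508), inside the green, which runs from about 541 to 597 there. That is about 20 mm of travel and agrees with the TCP travel (about 21 mm) and the force (about 9 N net). The wall is flush, upright and square against the open end, and nothing moved over the last 0.4 s. Handing in.

```bash
python3 -c "
from h import *
go(538,64.9,30.4,-93.8); finish_job()"
```

```text
t 11.58 pos [538.1  63.6  30.6] yaw -93.78 tilt [0.0017 0.    ] F [  1.3 -10.4   6.3] w 31.5 | travel [-0.0026  0.0003  0.0004] roll 0.0001
the job is handed in; nothing more can be done
```

I pinched the white end wall by its blue grip, lifted it clear over the bench and set its foot on the base plate. I then slid it forward and pressed it against the tray's open end. The job was handed in at t = 11.6 s with the wall still held and pressed.

**Last checks:**
- **Pointer:** it stands in the green at about 20 mm of travel. The TCP position gives about 21 mm, and the push reads about 10 N, including roughly 1 N of friction. The TCP reading held still over the last 0.4 s. The commanded path stopped far short of the red.
- **Wall:** the tool tilt is under 0.1°, the yaw is within 0.1° of the fixture as I measured it, and the foot is pressed down with about 7 N. It is centred to about 1 mm by the side camera. The scene camera earlier read about 1.7 mm off, before a final 0.5 mm correction.
- **Bystanders:** I never approached the bottle, jar or screwdriver. I did not re-measure their positions at the end.
- **Failed check:** in the last depth check, the side camera could not measure the tray's −y wall because the gripper hid it. I judged the final fit from the pictures and the pose instead.

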